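# Change the roller in the V-nest, seat it and start the measurement

### The job

Take the checked roller out of the V-nest and stand it upright in the open tray. Then stand the waiting roller upright on the nest's plate a finger's width or more short of the V, let go of it, and push it along the plate into the V until it sits fully home, centred against both faces. With it sitting there, press the big push button on the control box fully down and let it come back up; leave the pin gauge block, gear, clear lid and knob cap where they are.

Things in the scene. Friction and masses are not known exactly. Their poses are not given: they have to be found in the camera images.
- roller_a_center (a point): Checked roller: plain black plastic cylinder, 46 mm diameter, 50 mm tall, 60 to 130 g, standing upright in or just short of the V of the nest at the start. Loose. The point is its centre, 25 mm above its foot; z runs along its axis.
- roller_b_center (a point): Waiting roller: the same kind of part (46 mm diameter, 50 mm tall), standing upright alone on the bench at the start. Loose. The point is its centre, 25 mm above its foot; z runs along its axis.
- nest: V-nest, fixed: aluminium plate 170 (x) by 110 (y) by 10 mm thick; on its +x end a dark steel V-block, 20 mm high (top 30 mm over the bench), within 45 mm of the x axis. The V opens to the nest's -x; its upright faces stand 45 degrees either side of the x axis, mouth 65 mm wide at x = +20 mm. Bare from x = -85 to +15 mm; smooth and slippery. Origin: centre of the plate's underside, on the bench.
- nest_seat (a point): The point on the top of the nest's plate (10 mm above the bench, at nest x = +20 mm, y = 0) over which the axis of a roller stands when it touches both faces of the V; the roller's centre is then 25 mm above this point. Axes as the nest's: x points into the V.
- tray: Open grey plastic tray for checked parts, 120 by 120 mm outside, 30 mm high, walls and floor 4 to 5 mm thick, fixed, empty at the start. The origin is the centre of its underside, on the bench.
- green_button_top (a point): Centre of the top face of the big green round push button (44 mm diameter) on the steel control box (100 by 100 mm, 60 mm high, fixed). Push straight down.
- green_button (a joint): Travel of the push button in m: 0 is up, 0.006 is fully down; a spring brings it back up; about 5 N holds it fully down.
- pin_block: Bystander: beech block 70 by 50 by 35 mm with a steel pin gauge standing 30 mm out of its top. Loose. The origin is the centre of its underside.
- gear: Bystander: blue nylon spur gear lying flat, 59 mm across, 22 mm high. Loose. The origin is the centre of its underside.
- case_lid: Bystander: clear polystyrene case lid lying open side down, 120 by 80 by 15 mm. Loose. The origin is the centre of its underside.
- knob_cap: Bystander: small black knob cap, 34 mm across, 19 mm high. Loose. The origin is the centre of its underside.
There are look-alikes about, which are no part of the job. What is shaped like the part that bears roller_a_center but yellow is not meant. There is more than one size of the part that bears green_button_top; the job needs the smaller.

How it is judged:
By the outcome, as a careful person would: the job done as asked, in the order asked, and still so for the second after the job is handed in, with the robot touching nothing.
It also fails if it takes over 72 s, if anything falls off the work surface, if the arm or the gripper's body presses on something with over 40 N, if the wrist force passes 120 N, or if a joint passes its speed limit or range.

### The arm

A 7-joint arm with a two-finger parallel gripper is mounted at the origin on the work surface. World frame = base frame: x ahead of the robot, y to its left, z up, the work surface at z = 0. Lengths are in mm, angles in rad, forces in N, time in s.
With the tool pointing down it reaches from about 350 to 900 mm from the base axis. Payload 19.9 kg.
Tool frame: the origin (TCP) lies at the very end of the fingers, on their centre line; the grasp point (between the pads) lies 19 mm behind it; z points along the fingers, y is the direction in which the jaws open and shut (so a half turn about z gives the same grasp; the last joint's range is limited). The gripper opens to 94 mm and grips with 3 to 60 N. Pads are 16 mm wide; open, the fingers measure 119 mm over their backs; the gripper's body (75 mm by 177 mm) begins 78 mm behind the grasp point.
Start: joints at [1.155, 0.417, -0.01, 1.614, 0.005, 1.111, -0.053], TCP at [228.796, -581.594, 205.425] pointing down, gripper open.
Joint ranges: [-2.81, 2.81], [-0.39, 2.02], [-1.27, 1.25], [0.06, 2.57], [-1.19, 4.33], [0.19, 2], [-2.82, 2.82]. Speed limits (rad/s): [1.89, 1.89, 2.39, 2.39, 3.01, 3.01, 3.01].

### API

Orientations are given as a unit quaternion [x, y, z, w].
In Python, from station import robot, camera, camera_info gives the robot as it stands.
- The arm moves only by the shell command python3 -m creep 'ROWS' [FORCE]. ROWS is a JSON object of lists of equal length, an entry for each row: "delta_pos": the shift along the world's x, y, z in m, a list of three; "dr": the turn, a rotation vector about the world's x, y, z in rad, a list of three; "gripper": the closure, from -1 (fully open) to 1 (shut). A call has 1 to 8 rows; each row is the pose to reach, as a shift and turn from the pose measured when the call began; what a row does not reach only later rows make up. A row lasts 1/10 s, in which the tool goes at most 50 mm and 8.59 degrees, less where a joint would pass 70% of its speed; a pose out of reach is approached as far as the arm can. A call with a gripper value outside its range is refused whole. The fingers move at their own pace and stop on an object; FORCE is the grip in N (left out, the last holds). Time passes only in rows, so rows that repeat a pose let the fingers close. It gives the time, the measured TCP pose, the force and the opening at its end, in the units of the state.
- robot.sense(): the state, without advancing time (a new reading comes with each control period).
- camera(name): name is "scene" or "top" or "wrist"; returns the picture (384x512x3 uint8, blue, green, red); there is no depth.
- camera_info(name): a dict with "fx", "fy", "cx", "cy" (pixels), "R" (3x3) and "t" (3): a world point X has camera coordinates R X + t. Camera axes: x right, y down, z forward; pixel columns grow to the right and rows downward; lengths in mm; the calibration is good to about 2 mm. A picture is of the moment at which its call begins: read the wrist's pose just before it. camera_info takes no time and is no camera call; for the wrist camera it gives the pose at the moment of the call.
- robot.finish_job(): hands the job in, once; it reports no verdict.
The state is a dict: "time_s": time; "q": joint angles; "qvel": joint speeds; "joint_efforts": joint torques, N m; "tcp_pos": TCP position; "orientation": TCP orientation; "ft_force": force on the tool from outside, world axes, zero at the start; "torque": the same for the moment, N m; "finger_gap": finger opening in mm.
Only numpy, scipy, OpenCV 4.12 (cv2) and the standard library are available. Lean on these libraries where they do the work, as an engineer would, in place of code of your own. Each camera call takes 0.05 s, during which the arm holds its last target.

## Working session

There is one attempt and no reset: what is moved stays moved. The work goes in short steps, Python scripts to look and compute and a shell command to move; the robot and the scene stay as the last step left them, time stands still between calls to the robot, and variables do not carry over. Pictures are saved under pics/ and viewed, and the job is handed in when it is done.

```bash
ls; mkdir -p pics; python3 - <<'E'
from station import robot,camera,camera_info
import cv2,json
s=robot.sense();print({k:s[k] for k in ('time_s','tcp_pos','orientation','ft_force','finger_gap')})
for n in("scene","top"):
    cv2.imwrite(f"pics/{n}0.png",camera(n)); print(n,camera_info(n))
E
```

```text
pics
{'time_s': 0.0, 'tcp_pos': array([ 228.65416422, -581.253161  ,  204.81972574]), 'orientation': array([ 9.82491815e-01,  1.86304731e-01, -1.55024486e-04, -5.97438204e-04]), 'ft_force': array([-0.17814263, -0.66016843, -0.43934658]), 'finger_gap': 94.01401777178063}
scene {'fx': 421.4325829129292, 'fy': 421.4325829129292, 'cx': 250.4472771460502, 'cy': 197.74111173853638, 'R': array([[-0.70210848,  0.71192582,  0.0143287 ],
       [ 0.55352978,  0.55833407, -0.61795456],
       [-0.44793801, -0.42593978, -0.78608323]]), 't': array([ 374.768271  , -237.76983066, 1471.90835253])}
top {'fx': 406.3352886479188, 'fy': 406.3352886479188, 'cx': 257.3998214268462, 'cy': 194.23110928367018, 'R': array([[-9.55738721e-04, -9.99988364e-01,  4.72838456e-03],
       [-9.93480415e-01,  4.10466348e-04, -1.14002176e-01],
       [ 1.13998909e-01, -4.80651375e-03, -9.93469248e-01]]), 't': array([   8.20067492,  550.76157711, 1272.38986546])}
```

View pics/scene0.png

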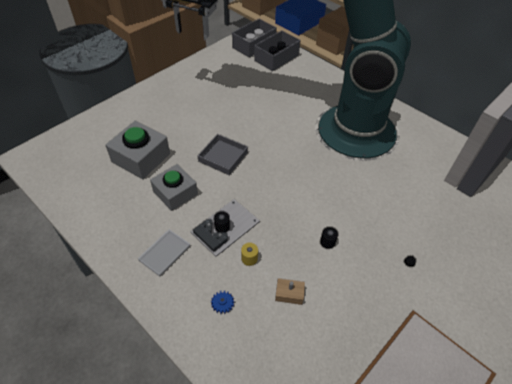

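View pics/top0.png

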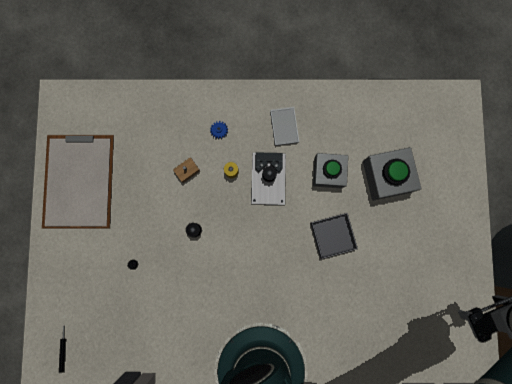

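The top view shows the nest at about (268,178) with a black roller in the V, the waiting roller at (194,230), the tray at (333,236) and the smaller button at (333,169). The decoys are the yellow roller at (231,170) and the larger button at (397,172). I'll zoom in and measure.

```bash
cat > h.py <<'E'
import numpy as np,cv2
def ray(ci,u,v):
    R=np.array(ci['R']);t=np.array(ci['t'])
    d=R.T@np.array([(u-ci['cx'])/ci['fx'],(v-ci['cy'])/ci['fy'],1.]); return -R.T@t,d
def onz(ci,u,v,z):
    o,d=ray(ci,u,v); return o+d*(z-o[2])/d[2]
def proj(ci,X):
    c=np.array(ci['R'])@np.asarray(X,float)+np.array(ci['t']); return np.array([ci['fx']*c[0]/c[2]+ci['cx'],ci['fy']*c[1]/c[2]+ci['cy']])
E
python3 - <<'E'
import cv2,numpy as np
from h import *
from station import camera_info
t=cv2.imread('pics/top0.png');ct=camera_info('top')
cv2.imwrite('pics/topz.png',cv2.resize(t[95:270,170:370],None,fx=4,fy=3.4,interpolation=cv2.INTER_CUBIC)[:600])
for n,u,v,z in[('A',269,173,60),('B',194,230,50),('tray',333,236,30),('btn',333,169,70),('cap',132.5,264.5,19),('pin',187,170,35),('gear',219,130,22),('lid',285,126,15),('yel',231,169,50)]:
    print(n,onz(ct,u,v,z).round())
E
```

```text
A [615. -29.  60.]
B [436. 206.  50.]
tray [ 417. -232.   30.]
btn [ 626. -229.   70.]
cap [328. 404.  19.]
pin [629. 234.  35.]
gear [765. 134.  22.]
lid [780. -84.  15.]
yel [630.  92.  50.]
```

View pics/topz.png

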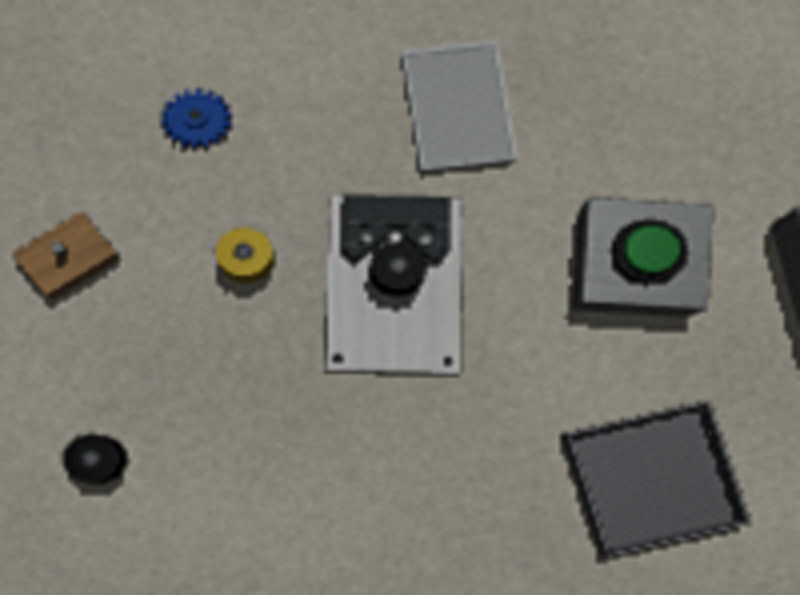

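```bash
python3 -m creep '{"delta_pos":[[0.18,0.28,0.1],[0.18,0.28,0.1],[0.18,0.28,0.1],[0.18,0.28,0.1],[0.33,0.54,0.1],[0.33,0.54,0.1],[0.33,0.54,0.1],[0.33,0.54,0.1]],"dr":[[0,0,-0.1],[0,0,-0.2],[0,0,-0.3],[0,0,-0.375],[0,0,-0.375],[0,0,-0.375],[0,0,-0.375],[0,0,-0.375]],"gripper":[-1,-1,-1,-1,-1,-1,-1,-1]}' 15
```

```text
time_s: 0.9
tcp_pos: [434.9, -247.4, 281.9]
orientation: [1.0, -0.0, -0.0, -0.0]
ft_force: [1.7, 0.3, 0.5]
finger_gap: 94.1
```

```bash
cat > look.py <<'E'
import sys,pickle
from station import robot,camera,camera_info
import cv2
n=sys.argv[1];c=sys.argv[2]
ci=camera_info(c);im=camera(c)
cv2.imwrite(f'pics/{n}.png',im);pickle.dump(ci,open(f'{n}.pkl','wb'))
s=robot.sense();print(s['time_s'],s['tcp_pos'].round(1),s['ft_force'].round(1),s['qvel'].round(2).max())
E
python3 look.py w1 wrist
```

```text
0.95 [ 439.2 -240.3  282.7] [ 5.1 10.2  0.4] 0.18
```

View pics/w1.png

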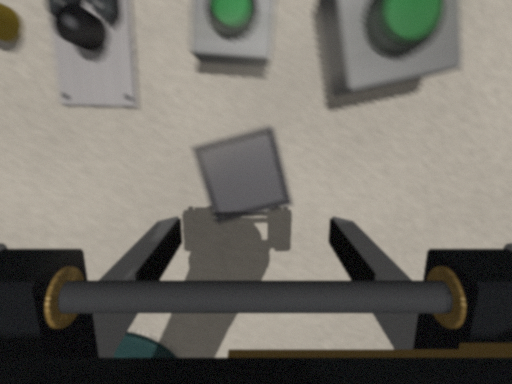

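The wrist view shows the tray around (240,172), the nest plate's near corners at about (62,97) and (136,105), and part of the small button at (232,5). Next I'll look at the nest from closer.

```bash
python3 -m creep '{"delta_pos":[[0.02,0.2,0],[0.02,0.2,0],[0.02,0.2,0],[0.02,0.2,0],[0.02,0.2,0],[0.02,0.2,0],[0.02,0.2,0]],"dr":[[0,0,0],[0,0,0],[0,0,0],[0,0,0],[0,0,0],[0,0,0],[0,0,0]],"gripper":[-1,-1,-1,-1,-1,-1,-1]}'; python3 look.py w2 wrist
```

```text
time_s: 1.65
tcp_pos: [459.0, -41.4, 282.5]
orientation: [1.0, 0.004, 0.001, -0.001]
ft_force: [0.2, -0.9, -0.1]
finger_gap: 94.0
1.7 [459.  -41.7 282.6] [ 0.6 -0.3 -0.4] 0.01
```

View pics/w2.png

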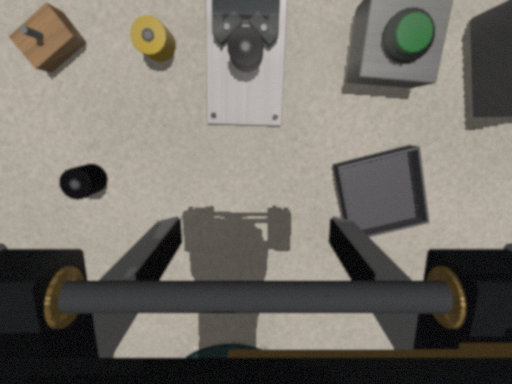

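All the job parts are in this one view: plate front corners at (208,124) and (281,126), roller A at (246,47), roller B at (80,181), tray around (380,190) and button at (412,33). I'll measure from it and enlarge.

```bash
python3 - <<'E'
import cv2,numpy as np
im=cv2.imread('pics/w2.png')
cv2.imwrite('pics/w2a.png',cv2.resize(im[0:140,180:320],None,fx=4.2,fy=4.2,interpolation=cv2.INTER_CUBIC))
a=cv2.resize(im[140:240,320:440],None,fx=4,fy=4,interpolation=cv2.INTER_CUBIC);b=cv2.resize(im[150:215,40:120],None,fx=4,fy=4,interpolation=cv2.INTER_CUBIC)
b=cv2.convertScaleAbs(b,alpha=3)
c=np.zeros((400,800,3),np.uint8);c[:,:480]=a;c[:260,480:800]=b
cv2.imwrite('pics/w2b.png',c)
E
```

```text
(no output)
```

View pics/w2a.png

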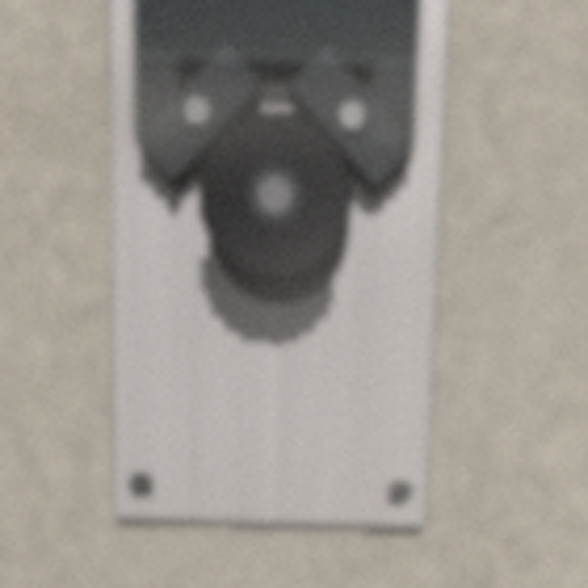

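View pics/w2b.png

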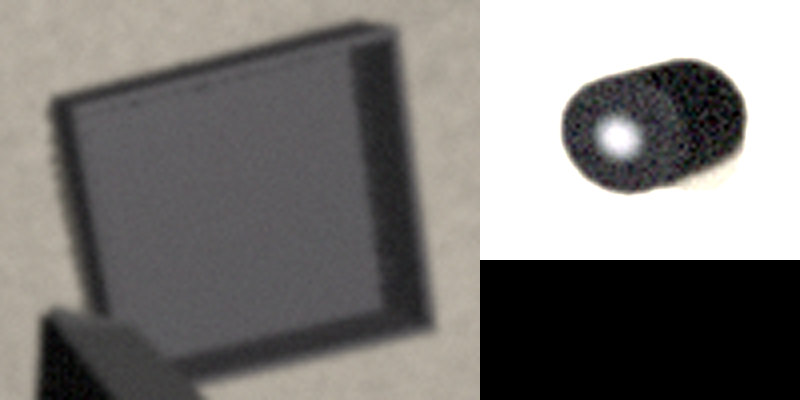

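```bash
python3 - <<'E'
import pickle,cv2,numpy as np
from h import *
from station import camera_info
c=pickle.load(open('w2.pkl','rb'));ct=camera_info('top')
print(-np.array(c['R']).T@c['t'])
P={}
for n,u,v,z in[('nFL',207.9,124.3,10),('nFR',280.2,126,10),('nLtop',206.7,1,10),('nRtop',286.2,1,10),('A',245.5,46,60),('B',76,182.5,50),('t1',333,164.5,30),('t2',418.8,147,30),('t3',428.5,222,30),('btn',414,32,70)]:
    P[n]=onz(c,u,v,z);print(n,P[n].round(1))
print('nest yaw',P['nRtop']-P['nFR'],P['nLtop']-P['nFL'],P['nFR']-P['nFL'])
# two-view button: green centroid
def green(im,x0,x1,y0,y1):
    h=cv2.cvtColor(im,cv2.COLOR_BGR2HSV);m=cv2.inRange(h,(45,100,40),(85,255,255));m2=np.zeros_like(m);m2[y0:y1,x0:x1]=m[y0:y1,x0:x1]
    q=cv2.findContours(m2,0,2)[0];q=max(q,key=cv2.contourArea);return cv2.fitEllipse(q)
g=green(cv2.imread('pics/w2.png'),380,450,0,80);gt=green(cv2.imread('pics/top0.png'),310,355,150,190);print(g,gt)
o1,d1=ray(c,*g[0]);o2,d2=ray(ct,*gt[0]);
A=np.stack([d1,-d2],1);s=np.linalg.lstsq(A,o2-o1,rcond=None)[0];print(o1+d1*s[0],o2+d2*s[1])
# roller tops in two views
for n,z,uv,uvt in[('A',60,(245.5,46),(170+397/4,95+265/3.4)),('B',50,(76,182.5),(170+95/4,95+458/3.4)),]:
    print(n,onz(c,*uv,z).round(1),onz(ct,*uvt,z).round(1))
print('plate front top view',[onz(ct,170+u/4,95+v/3.4,10).round(1) for u,v in[(325,372),(461,374),(331,195),(462,198)]])
E
```

```text
[525.19440569 -40.77977093 462.2065142 ]
nFL [520.4  29.6  10. ]
nFR [518.8 -77.2  10. ]
nLtop [682.7  26.5  10. ]
nRtop [683.4 -80.8  10. ]
A [615.9 -27.5  60. ]
B [439.4 211.7  50. ]
t1 [ 465.  -153.9   30. ]
t2 [ 491.3 -275.1   30. ]
t3 [ 378.3 -305.2   30. ]
btn [ 630.5 -229.2   70. ]
nest yaw [164.6285075   -3.55121387   0.        ] [162.2650047   -3.05940931   0.        ] [  -1.6096209  -106.80895246    0.        ]
((416.4691467285156, 37.68379592895508), (22.88180160522461, 39.06427764892578), 53.02854537963867) ((332.6906433105469, 167.6906280517578), (13.253458976745605, 13.317594528198242), 135.0)
[ 621.64512015 -227.79206644   80.59001435] [ 628.0474937  -226.25462897   81.45474057]
A [615.9 -27.5  60. ] [615.1 -29.5  60. ]
B [439.4 211.7  50. ] [437.  207.2  50. ]
plate front top view [array([519.9,  27.8,  10. ]), array([517.9, -82.9,  10. ]), array([692.4,  22.9,  10. ]), array([689.4, -85.2,  10. ])]
```

```bash
python3 -m creep '{"delta_pos":[[0.1,0.01,-0.08],[0.1565,0.013,-0.16],[0.1565,0.013,-0.16],[0.1565,0.013,-0.16],[0.1565,0.013,-0.16],[0.1565,0.013,-0.16],[0.1565,0.013,-0.16],[0.1565,0.013,-0.16]],"dr":[[0,0,0],[0,0,0],[0,0,0],[0,0,0],[0,0,0],[0,0,0],[0,0,0],[0,0,0]],"gripper":[-1,-1,-1,-1,-1,-1,-1,-1]}'; python3 look.py w3 wrist
```

```text
time_s: 2.5
tcp_pos: [615.4, -29.7, 123.6]
orientation: [1.0, 0.002, 0.001, -0.001]
ft_force: [0.2, -0.3, 0.0]
finger_gap: 93.8
2.55 [615.5 -29.6 123.9] [-0.4 -0.2 -0.7] -0.0
```

View pics/w3.png

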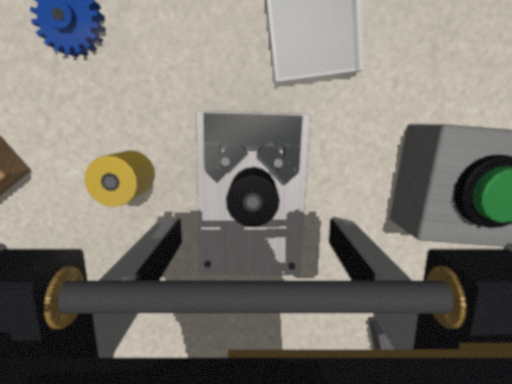

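The wrist view from above shows the roller's top at (252,197), short of the V. The plate's far corners are at (197,112) and (310,114), and its edges are clear, so I'll refine the seat position from these.

```bash
python3 - <<'E'
import cv2
im=cv2.imread('pics/w3.png')
cv2.imwrite('pics/w3a.png',cv2.resize(im[100:240,180:330],None,fx=4,fy=4,interpolation=cv2.INTER_CUBIC))
E
```

```text
(no output)
```

View pics/w3a.png

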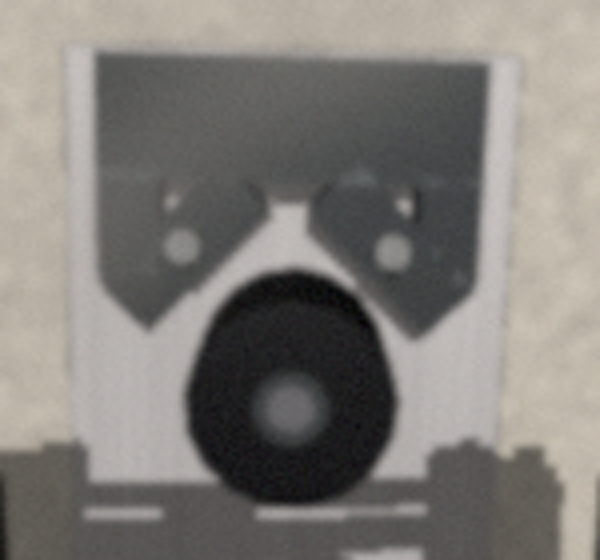

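```bash
python3 - <<'E'
import pickle,numpy as np
from h import *
c=pickle.load(open('w3.pkl','rb'))
a=onz(c,217.5,182.5,30);b=onz(c,283.75,184.5,30);print(a,b,(a+b)/2,np.linalg.norm(a-b))
print('A',onz(c,253,200,60))
p=[onz(c,180+u/4,100+v/4,10) for u,v in[(66,46),(520,58)]];print('far corners',p,(p[0]+p[1])/2)
print('btn',[onz(c,497,195,z) for z in(75,80,85)])
E
```

```text
[625.94278986   5.87120634  30.        ] [624.41634126 -56.02635214  30.        ] [625.17956556 -25.0775729   30.        ] 61.91637740448292
A [617.17092624 -27.54961902  60.        ]
far corners [array([690.45436783,  26.76573831,  10.        ]), array([688.31857166, -81.01247336,  10.        ])] [689.38646974 -27.12336753  10.        ]
btn [array([ 626.39187714, -219.51697463,   75.        ]), array([ 627.59567334, -215.34967138,   80.        ]), array([ 628.79946954, -211.18236814,   85.        ])]
```

```bash
python3 -m creep '{"delta_pos":[[0.001,0.0015,-0.04],[0.001,0.0015,-0.07],[0.001,0.0015,-0.086],[0.001,0.0015,-0.086],[0.001,0.0015,-0.086],[0.001,0.0015,-0.086],[0.001,0.0015,-0.086],[0.001,0.0015,-0.086]],"dr":[[0,0,0],[0,0,0],[0,0,0],[0,0,0],[0,0,0],[0,0,0],[0,0,0],[0,0,0]],"gripper":[-1,-1,-1,-1,1,1,1,1]}' 15
```

```text
time_s: 3.35
tcp_pos: [617.0, -28.1, 38.7]
orientation: [1.0, 0.003, 0.002, -0.001]
ft_force: [0.6, 0.4, -0.5]
finger_gap: 65.2
```

```bash
python3 -m creep '{"delta_pos":[[0,0,0],[0,0,0],[0,0,0],[0,0,0],[0,0,0]],"dr":[[0,0,0],[0,0,0],[0,0,0],[0,0,0],[0,0,0]],"gripper":[1,1,1,1,1]}' 15
```

```text
time_s: 3.85
tcp_pos: [617.1, -28.1, 38.9]
orientation: [1.0, 0.003, 0.002, -0.001]
ft_force: [-0.6, 0.5, 4.9]
finger_gap: 45.6
```

```bash
python3 -m creep '{"delta_pos":[[0,0,0.04],[0,0,0.08],[-0.1,-0.1,0.08],[-0.195,-0.2015,0.08],[-0.195,-0.2015,0.08],[-0.195,-0.2015,0.08],[-0.195,-0.2015,0.08],[-0.195,-0.2015,0.08]],"dr":[[0,0,0],[0,0,0],[0,0,0],[0,0,0],[0,0,0],[0,0,0],[0,0,0],[0,0,0]],"gripper":[1,1,1,1,1,1,1,1]}' 15; python3 look.py w4 wrist;python3 look.py t4 top
```

```text
time_s: 4.65
tcp_pos: [419.2, -232.0, 118.7]
orientation: [1.0, 0.001, 0.002, -0.001]
ft_force: [0.3, -0.3, -0.4]
finger_gap: 45.8
4.7 [ 416.8 -234.8  118.6] [-1.5 -5.7 -1. ] 0.03
4.75 [ 419.  -232.8  118.8] [ 0.3 -0.  -1.7] 0.02
```

View pics/w4.png

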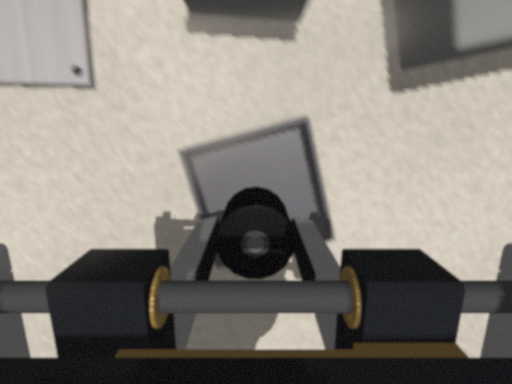

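The roller is held with its top at (256,240). The tray's corners show at (180,150), (306,119) and (330,237).

```bash
python3 - <<'E'
import pickle,numpy as np
from h import *
c=pickle.load(open('w4.pkl','rb'))
a,b,d=[onz(c,*p,30) for p in((180,151),(307,118),(331,238))];print(a,b,d,(a+d)/2, np.linalg.norm(a-b),np.linalg.norm(b-d))
E
```

```text
[ 459.48159468 -164.31391302   30.        ] [ 488.4726354  -276.69211533   30.        ] [ 376.98324826 -304.53921633   30.        ] [ 418.23242147 -234.42656468   30.        ] 116.05748918783155 114.91450943218506
```

```bash
python3 -m creep '{"delta_pos":[[0.001,0,-0.04],[0.001,0,-0.07],[0.001,0,-0.078],[0.001,0,-0.082],[0.001,0,-0.084],[0.001,0,-0.084]],"dr":[[0,0,0],[0,0,0],[0,0,0],[0,0,0],[0,0,0],[0,0,0]],"gripper":[1,1,1,1,1,1]}' 15
```

```text
time_s: 5.35
tcp_pos: [420.6, -233.0, 35.6]
orientation: [1.0, -0.0, 0.002, 0.0]
ft_force: [-0.7, 0.2, -0.9]
finger_gap: 45.9
```

```bash
python3 -m creep '{"delta_pos":[[0,0,-0.001],[0,0,-0.002],[0,0,-0.003]],"dr":[[0,0,0],[0,0,0],[0,0,0]],"gripper":[1,1,1]}' 15
```

```text
time_s: 5.65
tcp_pos: [420.8, -233.1, 33.0]
orientation: [1.0, -0.0, 0.002, 0.0]
ft_force: [0.1, -1.0, -0.8]
finger_gap: 45.8
```

```bash
python3 -m creep '{"delta_pos":[[0,0,-0.001],[0,0,-0.002]],"dr":[[0,0,0],[0,0,0]],"gripper":[1,1]}' 15
```

```text
time_s: 5.85
tcp_pos: [421.4, -233.2, 31.9]
orientation: [1.0, -0.0, 0.003, 0.001]
ft_force: [-3.2, 4.1, 21.5]
finger_gap: 45.5
```

```bash
python3 -m creep '{"delta_pos":[[0,0,0.001],[0,0,0.001],[0,0,0.001],[0,0,0.001],[0,0,0.03],[0,0,0.07],[0,0,0.1]],"dr":[[0,0,0],[0,0,0],[0,0,0],[0,0,0],[0,0,0],[0,0,0],[0,0,0]],"gripper":[-0.4,-0.4,-0.4,-0.4,-0.4,-0.4,-0.4]}' 15; python3 look.py w5 wrist
```

```text
time_s: 6.55
tcp_pos: [421.6, -233.2, 133.6]
orientation: [1.0, -0.0, 0.003, 0.001]
ft_force: [0.5, 0.1, 0.3]
finger_gap: 65.9
6.6 [ 423.4 -234.   137.6] [ 2.7 -1.9  6.2] 0.05
```

View pics/w5.png

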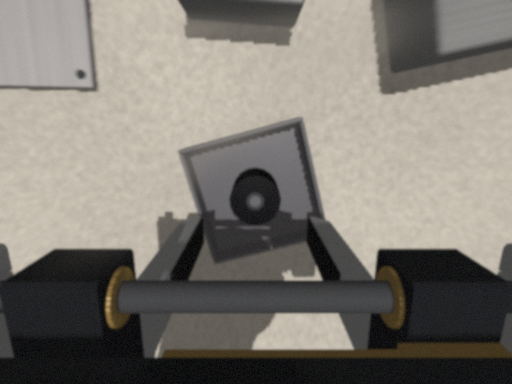

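Roller A stands upright in the tray, top at (256,195). Now over to roller B.

```bash
python3 -m creep '{"delta_pos":[[-0.02,0.44,0],[-0.02,0.44,0],[-0.02,0.44,0],[-0.02,0.44,0],[-0.02,0.44,0],[-0.02,0.44,0],[-0.02,0.44,0],[-0.02,0.44,0]],"dr":[[0,0,0],[0,0,0],[0,0,0],[0,0,0],[0,0,0],[0,0,0],[0,0,0],[0,0,0]],"gripper":[-1,-1,-1,-1,-1,-1,-1,-1]}' 15;  python3 -m creep '{"delta_pos":[[0.01,0.045,0],[0.01,0.055,0],[0.01,0.055,0],[0.01,0.055,0]],"dr":[[0,0,0],[0,0,0],[0,0,0],[0,0,0]],"gripper":[-1,-1,-1,-1]}'; python3 look.py w6 wrist
```

```text
time_s: 7.4
tcp_pos: [404.5, 168.2, 137.1]
orientation: [1.0, -0.0, 0.006, 0.002]
ft_force: [2.1, -0.8, 0.5]
finger_gap: 94.0
time_s: 7.8
tcp_pos: [414.3, 222.3, 136.7]
orientation: [1.0, -0.0, 0.005, 0.002]
ft_force: [-0.1, -0.2, 0.2]
finger_gap: 93.8
7.85 [414.5 221.9 136.8] [ 0.7  0.1 -0.4] 0.01
```

View pics/w6.png

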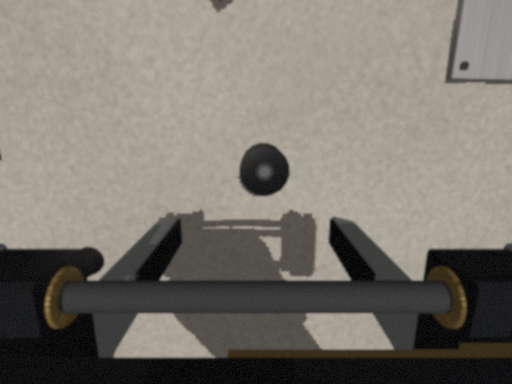

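The roller's top is at (264,171); a dark round thing, probably the knob cap, shows at (90,260).

```bash
python3 - <<'E'
import pickle,numpy as np,cv2
from h import *
c=pickle.load(open('w6.pkl','rb'))
im=cv2.imread('pics/w6.png');m=cv2.inRange(cv2.cvtColor(im,cv2.COLOR_BGR2GRAY)[135:205,220:310],0,75)
q=max(cv2.findContours(m,0,2)[0],key=cv2.contourArea);print(cv2.boundingRect(q),cv2.contourArea(q))
x,y,w,h=cv2.boundingRect(q);print('top',onz(c,220+x+w/2,135+y+h-w/2,50))
print(onz(c,90,260,19))
E
```

```text
(20, 9, 49, 51) 1883.5
top [438.15283071 213.66463585  50.        ]
[336.3319756  399.77415299  19.        ]
```

```bash
python3 -m creep '{"delta_pos":[[0.024,-0.009,-0.03],[0.024,-0.009,-0.06],[0.024,-0.009,-0.09],[0.024,-0.009,-0.118],[0.024,-0.009,-0.118],[0.024,-0.009,-0.118],[0.024,-0.009,-0.118],[0.024,-0.009,-0.118]],"dr":[[0,0,0],[0,0,0],[0,0,0],[0,0,0],[0,0,0],[0,0,0],[0,0,0],[0,0,0]],"gripper":[-1,-1,-1,-1,-1,1,1,1]}' 15; python3 -m creep '{"delta_pos":[[0,0,0],[0,0,0],[0,0,0],[0,0,0],[0,0,0],[0,0,0]],"dr":[[0,0,0],[0,0,0],[0,0,0],[0,0,0],[0,0,0],[0,0,0]],"gripper":[1,1,1,1,1,1]}' 15
```

```text
time_s: 8.65
tcp_pos: [439.4, 212.8, 20.2]
orientation: [1.0, -0.001, 0.006, 0.002]
ft_force: [0.3, -0.1, -0.2]
finger_gap: 73.4
time_s: 9.25
tcp_pos: [439.5, 212.9, 20.4]
orientation: [1.0, -0.001, 0.007, 0.002]
ft_force: [-0.8, -0.4, 6.5]
finger_gap: 46.0
```

```bash
python3 -m creep '{"delta_pos":[[0,0,0.04],[0.02,-0.03,0.07],[0.1335,-0.238,0.07],[0.1335,-0.238,0.07],[0.1335,-0.238,0.07],[0.1335,-0.238,0.07],[0.1335,-0.238,0.07],[0.1335,-0.238,0.07]],"dr":[[0,0,0],[0,0,0],[0,0,0],[0,0,0],[0,0,0],[0,0,0],[0,0,0],[0,0,0]],"gripper":[1,1,1,1,1,1,1,1]}' 15; python3 -m creep '{"delta_pos":[[0,0,0],[0,0,0]],"dr":[[0,0,0],[0,0,0]],"gripper":[1,1]}' 15; python3 look.py w7 wrist
```

```text
time_s: 10.05
tcp_pos: [574.3, -30.7, 89.8]
orientation: [1.0, -0.005, 0.006, 0.003]
ft_force: [-0.0, 0.3, -1.6]
finger_gap: 45.8
time_s: 10.25
tcp_pos: [574.0, -30.4, 89.5]
orientation: [1.0, -0.004, 0.006, 0.003]
ft_force: [0.3, 0.5, -1.0]
finger_gap: 45.8
10.3 [574.  -29.9  89.7] [ 0.7  0.4 -1.8] 0.0
```

View pics/w7.png

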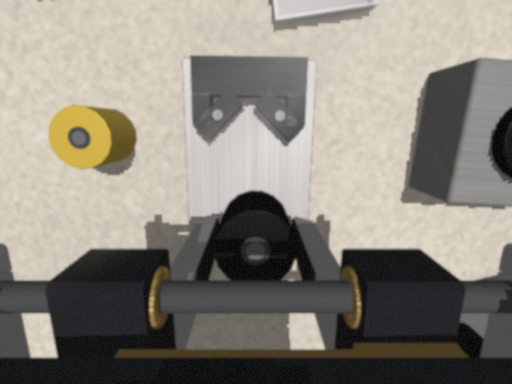

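Roller B is held at (256,245) over the bare plate, with the V tips ahead at (210,142) and (290,143).

```bash
python3 - <<'E'
import pickle,numpy as np
from h import *
c=pickle.load(open('w7.pkl','rb'))
a=onz(c,210,142,30);b=onz(c,290,143.5,30);print(a,b,(a+b)/2)
p=[onz(c,u,v,10) for u,v in((183,57),(315,61))];print(p,(p[0]+p[1])/2)
E
python3 -m creep '{"delta_pos":[[-0.001,0.003,-0.03],[-0.001,0.003,-0.048],[-0.001,0.004,-0.054],[-0.001,0.004,-0.057],[-0.001,0.004,-0.057]],"dr":[[0,0,0],[0,0,0],[0,0,0],[0,0,0],[0,0,0]],"gripper":[1,1,1,1,1]}' 15
```

```text
[625.15013549   4.88443754  30.        ] [623.44244034 -58.58804921  30.        ] [624.29628791 -26.85180584  30.        ]
[array([692.02271965,  26.73428743,  10.        ]), array([688.2620227 , -80.12416049,  10.        ])] [690.14237117 -26.69493653  10.        ]
time_s: 10.8
tcp_pos: [573.2, -25.4, 33.2]
orientation: [1.0, -0.004, 0.007, 0.003]
ft_force: [-0.2, 0.3, -1.2]
finger_gap: 45.6
```

```bash
python3 -m creep '{"delta_pos":[[0,0,-0.001],[0,0,-0.002],[0,0,-0.0025]],"dr":[[0,0,0],[0,0,0],[0,0,0]],"gripper":[1,1,1]}' 15
```

```text
time_s: 11.1
tcp_pos: [573.4, -25.5, 31.0]
orientation: [1.0, -0.004, 0.007, 0.003]
ft_force: [-0.3, 0.3, -1.3]
finger_gap: 45.7
```

```bash
python3 -m creep '{"delta_pos":[[0,0,-0.0007],[0,0,-0.0014]],"dr":[[0,0,0],[0,0,0]],"gripper":[1,1]}' 15
```

```text
time_s: 11.3
tcp_pos: [573.7, -25.6, 30.3]
orientation: [1.0, -0.004, 0.007, 0.003]
ft_force: [-7.2, -1.1, 22.6]
finger_gap: 45.9
```

```bash
python3 -m creep '{"delta_pos":[[0,0,0.0008],[0,0,0.0008],[0,0,0.0008],[0,0,0.0008],[0,0,0.0008],[0,0,0.03],[0,0,0.07],[0,0,0.07]],"dr":[[0,0,0],[0,0,0],[0,0,0],[0,0,0],[0,0,0],[0,0,0],[0,0,0],[0,0,0]],"gripper":[-0.6,-0.6,-0.6,-0.6,-0.6,-0.6,-0.6,-0.6]}' 15
python3 -m creep '{"delta_pos":[[-0.05,0,0],[-0.06,0,0],[-0.06,0,0],[-0.06,0,0]],"dr":[[0,0.014,-0.01],[0,0.014,-0.01],[0,0.014,-0.01],[0,0.014,-0.01]],"gripper":[0.36,0.36,0.36,0.36]}' 15
python3 look.py w8 wrist
```

```text
time_s: 12.1
tcp_pos: [576.1, -25.4, 104.6]
orientation: [1.0, -0.004, 0.01, 0.003]
ft_force: [0.7, 0.9, -0.1]
finger_gap: 75.2
time_s: 12.5
tcp_pos: [516.8, -25.5, 104.7]
orientation: [1.0, -0.009, 0.004, 0.003]
ft_force: [-0.8, -0.1, 0.0]
finger_gap: 46.8
12.55 [517.  -25.4 104.6] [-0.  -0.5 -0.4] 0.01
```

View pics/w8.png

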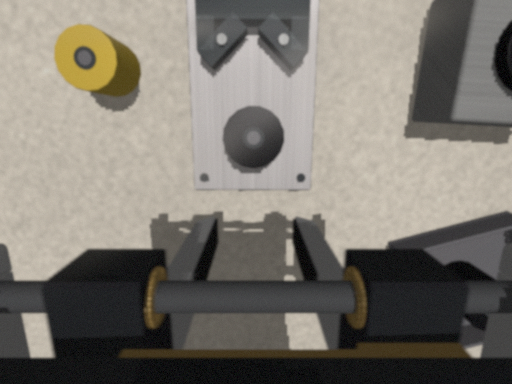

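Roller B stands free on the plate, top at (253,137), clear of the V tips at (208,66) and (297,66).

```bash
python3 - <<'E'
import pickle,numpy as np
from h import *
c=pickle.load(open('w8.pkl','rb'))
print(onz(c,253.5,136.5,60))
a=onz(c,208,66.5,30);b=onz(c,297,67,30);print((a+b)/2)
E
python3 -m creep '{"delta_pos":[[0.005,-0.001,-0.04],[0.005,-0.001,-0.08],[0.005,-0.001,-0.0895],[0.005,-0.001,-0.0895],[0.005,-0.001,-0.0895],[0.005,-0.001,-0.0895]],"dr":[[0,0,0],[0,0,0],[0,0,0],[0,0,0],[0,0,0],[0,0,0]],"gripper":[0.36,0.36,0.36,0.36,0.36,0.36]}' 15
```

```text
[572.30244335 -25.27721165  60.        ]
[625.72104328 -25.5312448   30.        ]
time_s: 13.15
tcp_pos: [523.1, -26.4, 16.7]
orientation: [1.0, -0.009, 0.005, 0.003]
ft_force: [-1.0, 0.5, -0.2]
finger_gap: 30.2
```

```bash
python3 -m creep '{"delta_pos":[[0.012,0,-0.001],[0.022,0,-0.001],[0.028,0,-0.001],[0.034,0,-0.001],[0.041,0,-0.001],[0.048,0,-0.001],[0.055,-0.001,-0.001],[0.061,-0.001,-0.001]],"dr":[[0,0,0],[0,0,0],[0,0,0],[0,0,0],[0,0,0],[0,0,0],[0,0,0],[0,0,0]],"gripper":[0.36,0.36,0.36,0.36,0.36,0.36,0.36,0.36]}' 15
python3 look.py w9 wrist
```

```text
time_s: 13.95
tcp_pos: [584.7, -27.6, 15.7]
orientation: [1.0, -0.009, 0.005, 0.003]
ft_force: [-0.4, 0.1, -0.5]
finger_gap: 29.9
14.0 [585.5 -27.5  15.7] [-0.2  0.2 -0.1] 0.02
```

View pics/w9.png

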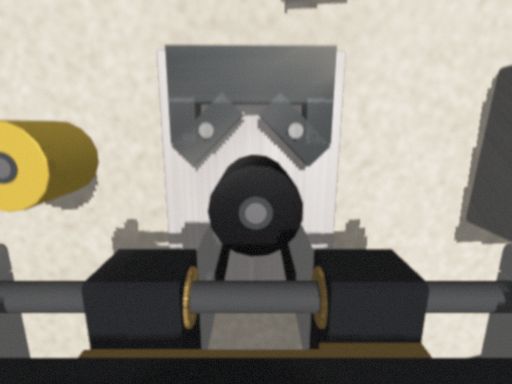

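The roller, top at (255,213), sits in the finger cradle near the V. I'll push on gently and watch the force.

```bash
python3 -m creep '{"delta_pos":[[0.002,0,0],[0.004,0,0],[0.006,0,0],[0.008,0,0],[0.01,0,0]],"dr":[[0,0,0],[0,0,0],[0,0,0],[0,0,0],[0,0,0]],"gripper":[0.36,0.36,0.36,0.36,0.36]}' 15
```

```text
time_s: 14.5
tcp_pos: [595.5, -27.5, 15.7]
orientation: [1.0, -0.009, 0.005, 0.003]
ft_force: [-1.2, 0.2, -0.7]
finger_gap: 30.0
```

```bash
python3 -m creep '{"delta_pos":[[0.001,0,0],[0.002,0,0],[0.003,0,0]],"dr":[[0,0,0],[0,0,0],[0,0,0]],"gripper":[0.36,0.36,0.36]}' 15
```

```text
time_s: 14.8
tcp_pos: [598.6, -27.5, 15.8]
orientation: [1.0, -0.009, 0.005, 0.003]
ft_force: [-0.1, 0.6, 0.1]
finger_gap: 30.0
```

```bash
python3 -m creep '{"delta_pos":[[0.001,0,0],[0.002,0,0]],"dr":[[0,0,0],[0,0,0]],"gripper":[0.36,0.36]}' 15; python3 -m creep '{"delta_pos":[[0.001,0,0]],"dr":[[0,0,0]],"gripper":[0.36]}' 15
```

```text
time_s: 15.0
tcp_pos: [600.3, -27.4, 15.7]
orientation: [1.0, -0.009, 0.005, 0.003]
ft_force: [-5.0, 1.8, 2.7]
finger_gap: 30.1
time_s: 15.1
tcp_pos: [600.7, -27.2, 15.6]
orientation: [1.0, -0.009, 0.004, 0.003]
ft_force: [-8.7, 1.3, 5.9]
finger_gap: 30.2
```

Both contact force and a small side force appeared. The cradle may hold the roller against one face, so I'll back off, close the fingers and nudge with a single flat face so the V can centre it.

```bash
python3 -m creep '{"delta_pos":[[-0.012,0,0],[-0.025,0.001,0],[-0.025,0.001,0],[-0.025,0.001,0],[-0.025,0.001,0],[-0.025,0.001,0]],"dr":[[0,0,0],[0,0,0],[0,0,0],[0,0,0],[0,0,0],[0,0,0]],"gripper":[0.36,0.36,1,1,1,1]}' 15
python3 look.py w10 wrist
```

```text
time_s: 15.7
tcp_pos: [576.2, -26.2, 15.6]
orientation: [1.0, -0.009, 0.004, 0.003]
ft_force: [0.7, 0.8, 0.7]
finger_gap: 2.2
15.75 [576.1 -26.2  15.5] [-0.3 -0.   0.7] 0.01
```

View pics/w10.png

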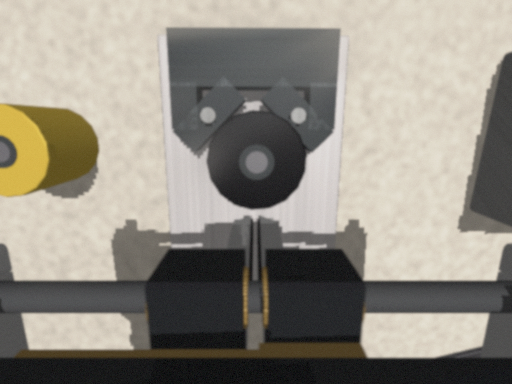

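The roller, top at (257,160), lies in the V. Now a gentle nudge with the closed fingers.

```bash
python3 -m creep '{"delta_pos":[[0.006,0,0],[0.011,0,0],[0.014,0,0],[0.016,0,0],[0.017,0,0]],"dr":[[0,0,0],[0,0,0],[0,0,0],[0,0,0],[0,0,0]],"gripper":[1,1,1,1,1]}' 15
```

```text
time_s: 16.25
tcp_pos: [593.3, -26.1, 15.5]
orientation: [1.0, -0.009, 0.004, 0.003]
ft_force: [-1.0, 0.9, 0.1]
finger_gap: 0.5
```

```bash
python3 -m creep '{"delta_pos":[[0.001,0,0],[0.002,0,0]],"dr":[[0,0,0],[0,0,0]],"gripper":[1,1]}' 15
```

```text
time_s: 16.45
tcp_pos: [593.9, -25.8, 15.3]
orientation: [1.0, -0.009, 0.003, 0.003]
ft_force: [-12.0, 3.3, 9.1]
finger_gap: 0.7
```

```bash
python3 -m creep '{"delta_pos":[[0.0005,0,0],[0.0005,0,0]],"dr":[[0,0,0],[0,0,0]],"gripper":[1,1]}' 15; python3 -m creep '{"delta_pos":[[-0.015,0,0],[-0.035,0,0],[-0.04,0,0.04],[-0.04,0,0.08],[-0.04,0,0.11],[-0.04,0,0.11],[-0.04,0,0.11]],"dr":[[0,0,0],[0,0,0],[0,0,0],[0,0,0],[0,0,0],[0,0,0],[0,0,0]],"gripper":[1,1,1,1,1,1,1]}' 15; python3 look.py w11 wrist
python3 - <<'E'
import cv2
im=cv2.imread('pics/w11.png')
cv2.imwrite('pics/w11a.png',cv2.resize(im[0:150,180:330],None,fx=4,fy=4,interpolation=cv2.INTER_CUBIC))
E
```

```text
time_s: 16.65
tcp_pos: [593.9, -25.7, 15.2]
orientation: [1.0, -0.009, 0.002, 0.003]
ft_force: [-5.8, 1.3, 2.6]
finger_gap: 0.4
time_s: 17.35
tcp_pos: [554.3, -26.0, 125.5]
orientation: [1.0, -0.009, 0.003, 0.003]
ft_force: [0.3, 0.3, -0.8]
finger_gap: 0.7
17.4 [553.8 -25.9 124.7] [-0.8  0.5 -0.3] 0.02
```

View pics/w11a.png

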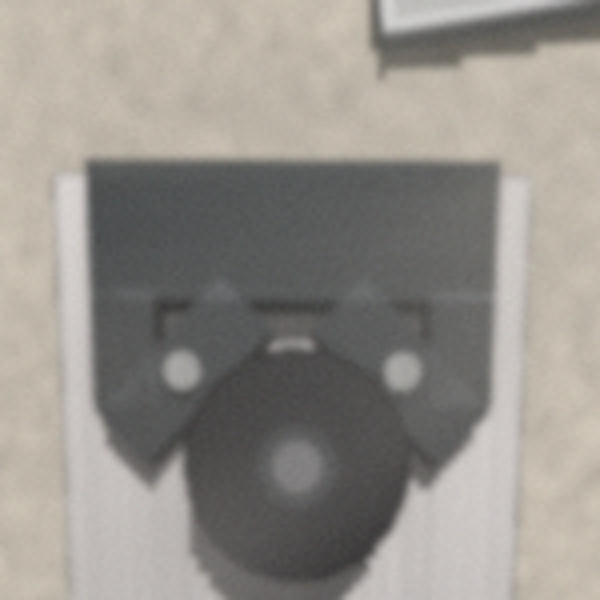

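```bash
python3 - <<'E'
import pickle,numpy as np
from h import *
c=pickle.load(open('w11.pkl','rb'))
f=lambda u,v,z:onz(c,180+u/4,v/4,z)
print('top',f(297,467,60)); a=f(152,485,30);b=f(428,483,30);print((a+b)/2,b-a)
p=f(52,177,10);q=f(530,180,10);print((p+q)/2,q-p)
E
python3 look.py t11 top; python3 look.py s11 scene
python3 - <<'E'
import cv2,numpy as np
a=cv2.imread('pics/t11.png')[95:270,170:370];b=cv2.imread('pics/s11.png')[120:270,100:280]
cv2.imwrite('pics/x11.png',np.hstack([cv2.resize(a,(400,350),interpolation=2),cv2.resize(b,(400,350),interpolation=2)]))
E
```

```text
top [624.28153204 -26.64621367  60.        ]
[621.17264108 -25.1746821   30.        ] [ -0.60505818 -61.87840673   0.        ]
[688.84040512 -26.70510337  10.        ] [  -2.294699   -108.73272564    0.        ]
17.45 [553.5 -25.8 124.2] [-0.5 -0.5  0.2] 0.01
17.5 [553.4 -25.7 124.1] [0.4 0.5 1.2] 0.0
```

View pics/x11.png

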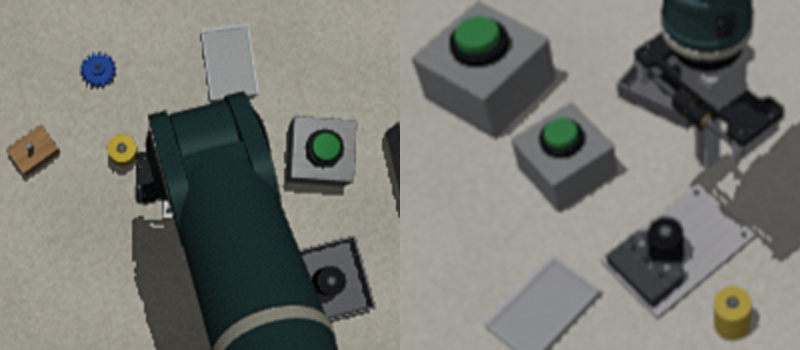

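Roller B's top is at (624.3,-26.6), which agrees with the seat at about (624.5,-26.3). Roller A is upright in the tray at (330,283) in the left composite, and the bystanders look undisturbed. On to the button, starting with a look.

```bash
python3 -m creep '{"delta_pos":[[0,0,0.04],[0,-0.202,0.07],[0,-0.202,0.07],[0,-0.202,0.07],[0,-0.202,0.07],[0,-0.202,0.07],[0,-0.202,0.07],[0,-0.202,0.07]],"dr":[[0,0,0],[0,0,0],[0,0,0],[0,0,0],[0,0,0],[0,0,0],[0,0,0],[0,0,0]],"gripper":[1,1,1,1,1,1,1,1]}' 15; python3 look.py w12 wrist
```

```text
time_s: 18.3
tcp_pos: [553.4, -226.1, 193.3]
orientation: [1.0, -0.008, 0.001, 0.002]
ft_force: [0.5, 0.2, 0.3]
finger_gap: 0.4
18.35 [ 553.5 -225.8  193.5] [-0.9 -0.2 -0.7] 0.0
```

View pics/w12.png

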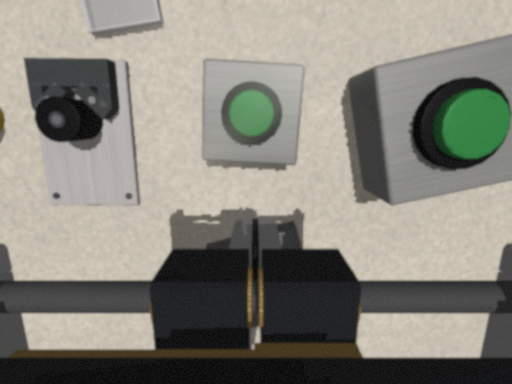

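The small button's green top is at about (251,113), with roller B in the V at the left.

```bash
python3 - <<'E'
import pickle,numpy as np,cv2
from h import *
c=pickle.load(open('w12.pkl','rb'));ct=pickle.load(open('w2.pkl','rb'))
im=cv2.imread('pics/w12.png');m=cv2.inRange(cv2.cvtColor(im,cv2.COLOR_BGR2HSV),(45,100,40),(85,255,255));m[:,330:]=0
q=max(cv2.findContours(m,0,2)[0],key=cv2.contourArea);e=cv2.fitEllipse(q);print(e)
for z in(70,76,82):
    p=onz(c,*e[0],z); dd=(np.array(c['R'])@p+c['t'])[2]; print(z,p.round(1),'diam',max(e[1])*dd/c['fx'])
E
```

```text
((260.5679626464844, 129.7401885986328), (3.2128331661224365, 7.3904547691345215), 55.04345703125)
70 [ 611.4 -232.8   70. ] diam 7.338947160159339
76 [ 611.5 -232.6   76. ] diam 7.193581001668953
82 [ 611.7 -232.5   82. ] diam 7.048214843178564
```

```bash
python3 - <<'E'
import pickle,numpy as np,cv2
from h import *
c=pickle.load(open('w12.pkl','rb'))
im=cv2.imread('pics/w12.png').astype(int);m=((im[...,1]>im[...,2]+35)&(im[...,1]>im[...,0]+15)).astype(np.uint8)*255;m[:,330:]=0
q=max(cv2.findContours(m,0,2)[0],key=cv2.contourArea);e=cv2.fitEllipse(q);print(e,cv2.boundingRect(q))
for z in(66,72,78,84):
    p=onz(c,*e[0],z); dd=(np.array(c['R'])@p+c['t'])[2]; print(z,p.round(1),'diam',max(e[1])*dd/c['fx'])
E
```

```text
((251.11895751953125, 112.44864654541016), (42.93552780151367, 44.828739166259766), 163.82467651367188) (229, 90, 45, 46)
66 [ 628.2 -223.7   66. ] diam 44.50992045672873
72 [ 628.  -223.7   72. ] diam 43.639780627504756
78 [ 627.9 -223.7   78. ] diam 42.76964079828077
84 [ 627.7 -223.8   84. ] diam 41.899500969056795
```

```bash
python3 -m creep '{"delta_pos":[[0.04,0.001,0],[0.0745,0.002,-0.04],[0.0745,0.002,-0.08],[0.0745,0.002,-0.098],[0.0745,0.002,-0.098],[0.0745,0.002,-0.098]],"dr":[[0,0,0],[0,0,0],[0,0,0],[0,0,0],[0,0,0],[0,0,0]],"gripper":[1,1,1,1,1,1]}' 15
python3 -m creep '{"delta_pos":[[0,0,-0.003],[0,0,-0.006],[0,0,-0.009],[0,0,-0.011]],"dr":[[0,0,0],[0,0,0],[0,0,0],[0,0,0]],"gripper":[1,1,1,1]}' 15
```

```text
time_s: 18.95
tcp_pos: [628.5, -222.7, 96.2]
orientation: [1.0, -0.007, 0.001, 0.002]
ft_force: [0.7, 0.8, 0.4]
finger_gap: 0.5
time_s: 19.35
tcp_pos: [628.5, -222.8, 85.3]
orientation: [1.0, -0.007, 0.001, 0.003]
ft_force: [0.1, -0.4, 0.4]
finger_gap: 0.6
```

```bash
python3 -m creep '{"delta_pos":[[0,0,-0.002],[0,0,-0.004],[0,0,-0.006]],"dr":[[0,0,0],[0,0,0],[0,0,0]],"gripper":[1,1,1]}' 15
```

```text
time_s: 19.65
tcp_pos: [628.5, -222.9, 79.3]
orientation: [1.0, -0.007, 0.001, 0.003]
ft_force: [-1.4, -0.1, 3.5]
finger_gap: 0.3
```

```bash
python3 -m creep '{"delta_pos":[[0,0,-0.001],[0,0,-0.002]],"dr":[[0,0,0],[0,0,0]],"gripper":[1,1]}' 15; python3 -m creep '{"delta_pos":[[0,0,-0.001],[0,0,-0.002]],"dr":[[0,0,0],[0,0,0]],"gripper":[1,1]}' 15
```

```text
time_s: 19.85
tcp_pos: [628.6, -222.9, 77.4]
orientation: [1.0, -0.007, 0.001, 0.003]
ft_force: [-1.1, -0.5, 4.0]
finger_gap: 0.4
time_s: 20.05
tcp_pos: [628.7, -222.9, 76.0]
orientation: [1.0, -0.007, 0.001, 0.003]
ft_force: [-8.3, 1.2, 21.9]
finger_gap: 0.8
```

The force jumped from 4 N to 22 N over the last 1.4 mm, so the button has bottomed. Lifting off.

```bash
python3 -m creep '{"delta_pos":[[0,0,0],[0,0,0.01],[0,0,0.03],[-0.04,0,0.07],[-0.09,-0.02,0.11],[-0.13,-0.04,0.12],[-0.13,-0.04,0.12],[-0.13,-0.04,0.12]],"dr":[[0,0,0],[0,0,0],[0,0,0],[0,0,0],[0,0,0],[0,0,0],[0,0,0],[0,0,0]],"gripper":[1,1,1,1,1,1,1,1]}' 15; python3 look.py w13 wrist
```

```text
time_s: 20.85
tcp_pos: [497.2, -264.9, 197.8]
orientation: [1.0, -0.009, 0.002, 0.004]
ft_force: [1.2, -0.3, -1.6]
finger_gap: 0.6
20.9 [ 498.4 -263.7  197. ] [-0.3  0.7 -0.4] 0.04
```

View pics/w13.png

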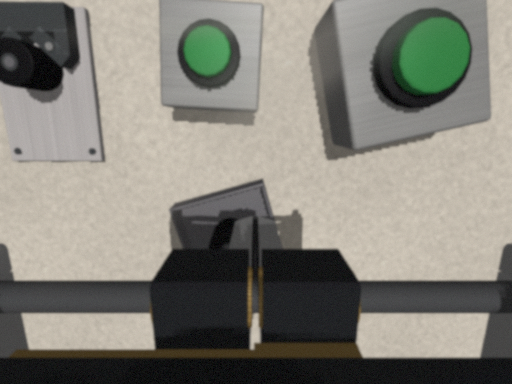

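The button is up again, at (207,50), and roller B is still in the V at the left edge. One last overall check.

```bash
python3 look.py t13 top; python3 look.py s13 scene
python3 - <<'E'
import cv2,numpy as np
a=cv2.imread('pics/t13.png')[95:270,120:370];b=cv2.imread('pics/s13.png')[120:310,100:290]
cv2.imwrite('pics/x13.png',np.hstack([cv2.resize(a,(420,294),interpolation=2),cv2.resize(b,(294,294),interpolation=2)]))
E
```

```text
20.95 [ 499.1 -262.8  196.4] [0.7 0.5 0.3] 0.03
21.0 [ 499.4 -262.3  195.9] [0.2 0.1 0.4] 0.01
```

View pics/x13.png

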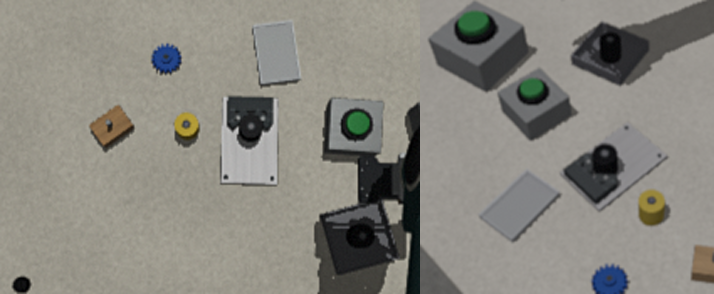

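Both rollers are upright in their places, the button is up, and the gear, block, lid and cap have not moved. Handing in.

```bash
python3 - <<'E'
from station import robot
print(robot.finish_job())
E
```

```text
the job is handed in; nothing more can be done
None
```

The job is done and handed in at about 21 s of the 72 s allowed; the hand-in gives no verdict.

- **Checked roller:** I took it out of the V and stood it upright near the middle of the tray.
- **Waiting roller:** I stood it on the plate about 29 mm short of the V mouth and let go. I then pushed it in with two fingers and finished with a nudge from the closed fingertips, reaching about 12 N. A wrist picture right after the push put its axis at (624.3, -26.6) mm, against a seat estimated at (624.5, -26.3).
- **Button:** I pressed the smaller button until the force jumped from 4 N to 22 N, which I read as the end of its travel. The last pictures show it up again.
- **Bystanders:** the last pictures show the pin block, gear, lid and knob cap where they were, with the robot clear of everything.

**Checks that disagreed or fell short:**
- In that same picture, the V tips alone gave a seat x of 621.2 mm. Earlier views gave 624 to 626, and I trusted those.
- Contact with both V faces is inferred from the hard stop and the symmetric picture. A gap under about half a millimetre would not show.
- The button's travel was not read directly. Tip height changed about 3.3 mm between the first reading that showed contact (3.5 N) and the stop, so the start of contact was not seen exactly.

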